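# Drop an empty spice jar into the pedal bin

## Task

Lay the spice jar that lies on its side crosswise in the sloping hopper at the front of the pedal bin and let go, so that it rests against the shut lid. Then reach in under the hopper with a slanting tool and press the pedal until the lid stands nearly wide open and the jar rolls in, and ease the pedal all the way back up so that the lid comes down slowly and never slams. Work the lid by the pedal only, never force the pedal, and leave everything else on the worktop standing where it is.

Things in the scene. Friction and masses are not known exactly. Their poses are not given: they have to be found in the camera images.
- jar_mid (a point): Centre (half-way along its axis) of the empty spice jar: round, 45 mm in diameter, 106 mm long, 80 to 150 g, lying on its side on the worktop at the start. The z axis runs along the jar from base to cap, so it is level at the start. It can roll. A twin of this jar stands upright elsewhere and stays there.
- upright_jar: The twin spice jar, 46 mm in diameter and 106 mm high, standing upright: a bystander. Origin at the centre of its underside.
- bin: Small metal pedal bin, fixed; black lid. Origin under the centre of the box; x to its back, y to its left as seen from in front, z up; its front (-x) faces roughly the robot. Box 160 mm deep (x -80 to 80), 170 wide (158 inside); front wall ends at z = 165. Shut lid: top z = 251, front skirt face x = -83, z 180 to 245. A hopper juts out in front (see bin_mouth), a pedal below it (bin_foot).
- bin_mouth (a point): Point on the hopper floor where a jar may be let go, its centre 24 to 32 mm above (bin x -145, y 0, z 186 mm). The floor rises forward at 18 degrees, from z 165 at x -80 to z 207 at x -210; lip there 17 mm high, cheeks 45 mm, 158 wide inside. A jar laid crosswise rolls back by itself to rest on the shut lid's skirt. 30 mm are free beside the jar for each finger.
- bin_foot (a point): Point on the worktop right below the middle of the pedal's foot pad (bin x -200, y 0, z 0 mm); axes as the bin's. The hopper hangs over the pad (its underside 200 mm up, out to x -213), so a tool pointing straight down cannot get there; one leaning 35 to 45 degrees, its tips pointing down and to the bin's back, can, coming in from the front.
- bin_pedal (a joint): Pedal angle (rad): 0 up, 0.23 on its stop. Hinge at bin x -50, z 48; at the arm's end, 150 mm forward, a level black foot pad 38 (x) by 56 mm (y). The pad's stem is adjustable (stiff), so its top is anywhere from 59 to 73 mm above the worktop: feel for it. It goes down 34 mm to the stop against a spring, 6 to 14 N. Let go suddenly, it springs up and the lid slams.
- bin_lid (a joint): Lid angle (rad): 0 shut, 0.85 at the pedal's stop, always 3.7 times the pedal's angle. Hinged along the top of the bin's back; the front rises. Nearly wide open means over 0.65. Coming down faster than 2 rad/s is slamming.
- mug: Mug, 84 x 119 x 100 mm, a bystander. Origin at the centre of its underside.
- flat_tin: Flat round tin, 86 mm in diameter, 40 mm high, a bystander. Origin at the centre of its underside.
- teaspoon: Teaspoon, 136 x 29 x 13 mm, lying on the worktop, a bystander. Origin at the centre of its underside.
Things that resemble listed ones, but are neither listed nor needed, are in the scene too. Leave any blue look-alike of the part that bears jar_mid alone.

How it is judged:
On the way, in this order (a step that is already met when the one before it is completed fails the run):
1. the jar lies in the hopper, let go and at rest, with the lid shut (x of jar_mid in the frame of bin between -0.2 and -0.083 m and y of jar_mid in the frame of bin between -0.06 and 0.06 m and z of jar_mid in the frame of bin between 0.17 and 0.24 m and contact force between the fingers and empty_jar below 0.1 N and linear speed of empty_jar below 0.05 m/s and value of joint bin_lid below 0.05 rad), for 0.2 s.
2. the pedal is held down and the lid stands nearly wide open (over 0.65 rad) (value of joint bin_lid above 0.65 rad and contact force between the fingers and bin_pedal above 1 N), for 0.2 s.
At the end, for the whole second after the job is handed in: The jar lies at rest inside the box (its centre within 80 mm of the box's middle in x and y, and below z = 140 mm), the pedal is up (under 0.02 rad) and the lid shut (under 0.03 rad) (x of jar_mid in the frame of bin between -0.08 and 0.08 m and y of jar_mid in the frame of bin between -0.08 and 0.08 m and z of jar_mid in the frame of bin between 0 and 0.14 m and value of joint bin_lid below 0.03 rad and value of joint bin_pedal below 0.02 rad and linear speed of empty_jar below 0.03 m/s); the robot touches nothing.
It fails at once if the lid slammed: it came down faster than 2 rad/s (velocity of joint bin_lid below -2 rad/s).
It fails at once if the pedal was forced (over 25 N) (contact force between any of the arm, the fingers and bin_pedal above 25 N).
It fails at once if the robot touched the lid (contact force between any of the arm, the fingers and bin_lid above 1 N).
It fails at once if a bystander was moved over 30 mm or tipped (distance of any of upright_jar, mug, flat_tin, teaspoon from where it was at the start of the episode above 0.03 m or angle between any of upright_jar, mug, flat_tin, teaspoon's own z axis and vertical above 0.3 rad).
It also fails if it takes over 67 s, if anything falls off the work surface, if the arm or the gripper's body presses on something with over 40 N, if the wrist force passes 120 N, or if a joint passes its speed limit or range.

## Robot

A 7-joint arm with a two-finger parallel gripper is mounted at the origin on a cart in front of the work surface, level with it; the furniture and walls round the work are solid. World frame = base frame: x ahead of the robot, y to its left, z up, the work surface at z = 0. Lengths are in m, angles in rad, forces in N, time in s.
With the tool pointing down it reaches from about 0.4 to 0.75 m from the base axis. Payload 19.5 kg.
Tool frame: the origin (TCP) lies between the finger pads; the fingertips stand 17 mm ahead of it and the grasp point (between the pads) lies 2 mm behind it; z points along the fingers, y is the line along which they close (so a half turn about z gives the same grasp; the last joint's range is limited). The gripper opens to 85 mm and grips with 20 to 120 N. Pads are 22 mm wide; open, the fingers measure 114 mm over their backs; the gripper's body (76 mm by 85 mm) begins 54 mm behind the grasp point. The pads swing forward as they close: fully open they stand 13 mm farther back than shut.
Start: joints at [-1.288, 0.707, -0.028, 1.485, 0.022, 0.951, -0.075], TCP at [0.183, 0.545, 0.248] pointing down, gripper open.
Joint ranges: [-2.71, 2.71], [-0.32, 2.16], [-1.57, 1.52], [0, 2.45], [-1.46, 4.6], [0, 2.02], [-2.83, 2.83]. Speed limits (rad/s): [1.89, 1.89, 2.57, 2.57, 3.01, 3.01, 3.01].

## Interface

Orientations are given as [roll, pitch, yaw] about the fixed x, y, z axes, in that order (R = Rz(yaw) Ry(pitch) Rx(roll)).
In Python, from bench import arm gives the robot as it stands.
- The arm moves only by the tool step_arm, never from a script. Its argument "moves" is a list of rows, each a list of 7 numbers: the turn, a rotation vector about the tool's x, y, z in degrees, then the shift along the tool's x, y, z in mm, then the closure, from -1 (fully open) to 1 (shut). A call has 1 to 5 rows; each row shifts and turns the commanded pose from where the row before left it, along the tool's axes as they then stand; what a row does not reach is not made up. A row lasts 1/8 s, in which the tool goes at most 62.5 mm and 10.7 degrees, less where a joint would pass 70% of its speed; a pose out of reach is approached as far as the arm can. A call is refused whole if a number of a shift passes 62.5 or a number of a turn 10.7, either way. A call with a gripper value outside its range is refused whole. The fingers move at their own pace and stop on an object; "grip_force" is the grip in N (left out, the last holds). Time passes only in rows, so rows that do not move let the fingers close. It gives the time, the measured TCP pose, the force, the opening and the grip force at its end, in the units of the state.
- arm.read_state(): the state, without advancing time (a new reading comes with each control period).
- arm.get_image(name): name is "side" or "top" or "wrist"; returns a dict with "color" (420x560x3 uint8, blue, green, red), "vfov" (degrees; the focal length in pixels is half the picture's height over the tangent of half this angle, whatever the lens; pixels are square), "cx", "cy" (the principal point, pixels), "k1" (the pictures are not rectified: a ray, as slopes to the right and down, at radius r is drawn at 1 + k1 r^2 times it, then the intrinsics apply), "origin" and "attitude" of the camera in the world. Camera axes: x right, y down, z forward; pixel columns grow to the right and rows downward; lengths in m; the calibration is good to about 2 mm. A picture is of the moment at which its call begins. There is no depth.
- arm.job_done(): hands the job in; it is judged then, once.
The state is a dict: "time": time; "joint_positions": joint angles; "dq": joint speeds; "joint_torque": joint torques, N m; "eef_pos": TCP position; "orientation": TCP orientation; "contact_force": force on the tool from outside, world axes, zero at the start; "torque": the same for the moment, N m; "grip_width": finger opening in m; "grip_force": force on a finger pad.
Only numpy, scipy, OpenCV 4.12 (cv2) and the standard library are available. Lean on these libraries where they do the work, as an engineer would, in place of code of your own. Each camera call takes 0.05 s, during which the arm holds its last target. There are 200 camera calls.

## Working session

There is one attempt and no reset: what is moved stays moved. The work goes in short steps, Python scripts to look and compute and a tool call to move; the robot and the scene stay as the last step left them, time stands still between calls to the robot, and variables do not carry over. Pictures are saved under pics/ and viewed, at most 10 in all, crops included, and the job is handed in when it is done.

Besides the shell and the picture viewer there is one more tool, called after "Request:" in YAML: its name, and indented under it one key for each argument. step_arm: Moves the arm, as the interface text tells. Its arguments: {"type":"object","properties":{"moves":{"type":"array","items":{"type":"array","items":{"type":"number"}}},"grip_force":{"type":"number"}},"required":["moves"]}

```bash
mkdir -p pics; cat > h.py <<'E'
import numpy as np, cv2
from bench import arm
from scipy.spatial.transform import Rotation as Ro
def att(a):
    a=np.array(a,float)
    if a.shape==(3,3): return a
    if a.size==4: return Ro.from_quat(a).as_matrix()
    return Ro.from_euler('xyz',a).as_matrix()
def ray(im,u,v):
    f=210/np.tan(np.radians(im['vfov'])/2)
    d=np.array([(u-im['cx'])/f,(v-im['cy'])/f]); s=d.copy()
    for _ in range(30): s=d/(1+im['k1']*(s@s))
    return np.array(im['origin']),att(im['attitude'])@np.array([s[0],s[1],1])
def onz(im,u,v,z):
    o,d=ray(im,u,v); return o+d*(z-o[2])/d[2]
def proj(im,p):
    f=210/np.tan(np.radians(im['vfov'])/2)
    c=att(im['attitude']).T@(np.array(p)-im['origin']); s=c[:2]/c[2]; s=s*(1+im['k1']*(s@s))
    return s*f+[im['cx'],im['cy']]
def tool(p,Rg=None):
    s=arm.read_state(); R=Ro.from_euler('xyz',s['orientation'])
    print('shift mm',np.round(R.inv().apply(np.array(p)-s['eef_pos'])*1000,1))
    if Rg is not None: print('rotvec deg',np.round((R.inv()*Rg).as_rotvec(degrees=True),1))
E
python3 - <<'E'
from h import *
print(arm.read_state())
a=[]
for n in('top','side'):
    im=arm.get_image(n); cv2.imwrite(f'pics/{n}0.png',im['color']); print({k:v for k,v in im.items() if k!='color'})
E
```

```text
{'time': 0.0, 'joint_positions': array([-1.28772152,  0.70709613, -0.02760317,  1.48499505,  0.02199876,
        0.95091286, -0.07552237]), 'dq': array([-0.00240734,  0.00046369,  0.00091959,  0.0003653 ,  0.00062131,
       -0.00011799, -0.00181734]), 'joint_torque': array([ 5.01163220e-05, -8.83217239e+01,  1.23470206e+00, -2.36152482e+01,
        1.68524974e-02,  6.70064401e-03,  2.47045904e-05]), 'eef_pos': array([0.18340723, 0.54470265, 0.24783246]), 'orientation': array([-3.14048465e+00,  4.43680172e-05,  2.81678431e+00]), 'contact_force': array([ 0.12222976,  0.2470971 , -0.05823917]), 'torque': array([-0.03180741,  0.01579704,  0.06903345]), 'grip_force': 0.0, 'grip_width': 0.08539925252774148}
{'vfov': 44.00373300533172, 'cx': 284.4351157702684, 'cy': 207.3638739720871, 'k1': -0.18308346749499074, 'origin': array([ 0.05531429, -0.27802881,  1.48287942]), 'attitude': array([-2.71676127, -0.00749724, -1.07611042])}
{'vfov': 56.49327965053054, 'cx': 277.792668496754, 'cy': 205.84200060468277, 'k1': -0.0580750248899459, 'origin': array([ 0.02068393, -0.25367334,  0.98219766]), 'attitude': array([-2.51713511, -0.00306458, -1.17999536])}
```

View pics/top0.png

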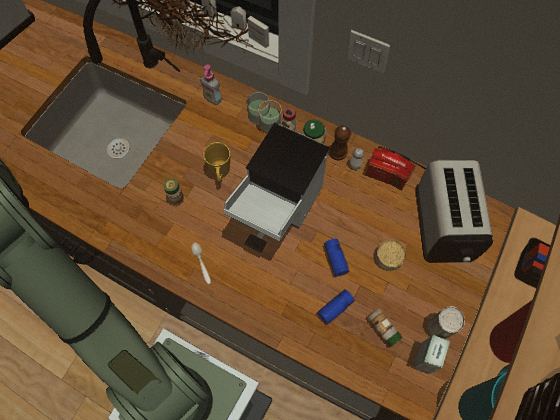

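View pics/side0.png

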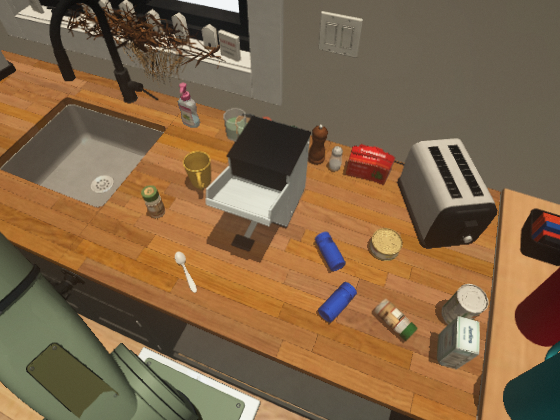

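The top view shows the bin with its lid at about (288,160), the hopper at (262,207) and the black foot pad at (255,242). The upright twin is at (173,190), the mug at (217,160), the spoon at (203,262) and the tin at (390,255).

Jar candidates in the top view are the labelled, green-capped one at (384,326) and the blue ones at (336,257) and (337,306). The first fits because it looks like the upright twin, and the blue ones are look-alikes. I'll confirm with an enlarged crop.

```bash
python3 - <<'E'
from h import *
t=cv2.imread('pics/top0.png'); s=cv2.imread('pics/side0.png')
a=cv2.resize(t[295:360,350:420],(400,371),interpolation=cv2.INTER_CUBIC)   # x5.714
b=cv2.resize(s[285:350,360:430],(400,371),interpolation=cv2.INTER_CUBIC)
cv2.imwrite('pics/jar.png',np.hstack([a,b]))
a=cv2.resize(t[115:255,215:335],(480,560),interpolation=cv2.INTER_CUBIC)
cv2.imwrite('pics/bin.png',a)  # x4
E
```

```text
(no output)
```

View pics/jar.png

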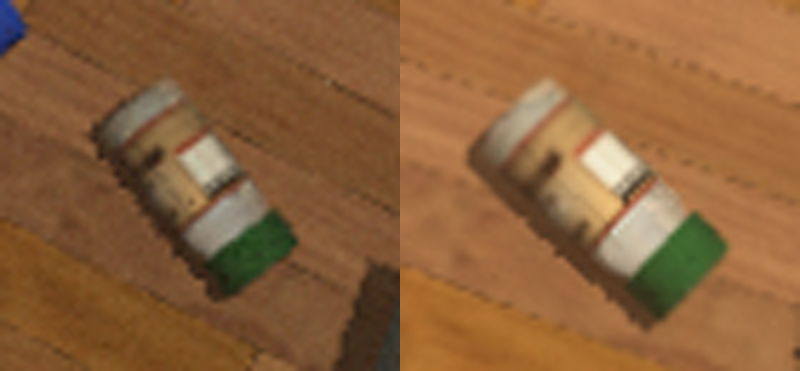

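View pics/bin.png

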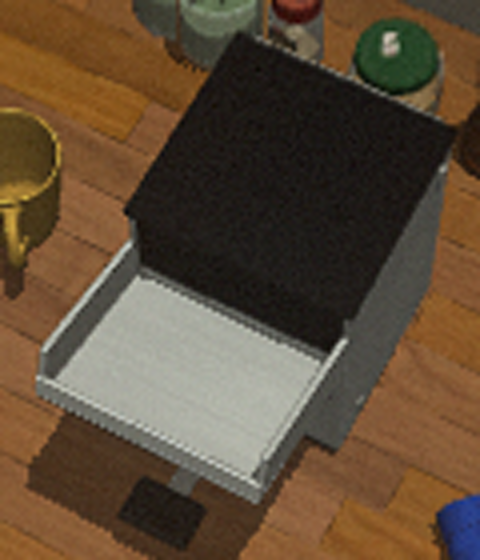

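The crop shows a labelled glass jar with a green cap, base to the upper left and cap to the lower right. It is the non-blue twin, so it is the one. The bin crop gives the lid corners, the lip and the pad.

```bash
python3 - <<'E'
from h import *
t=arm.get_image('top'); s=arm.get_image('side')
J=lambda im,o,pts,z:np.array([onz(im,o[0]+x/5.714,o[1]+y/5.714,z) for x,y in pts])
for im,o,pts in((t,(350,295),[(97,135),(175,82),(297,240),(222,297)]),(s,(360,285),[(70,155),(152,80),(328,247),(255,325)])):
    p=J(im,o,pts,.0225); b=p[:2].mean(0); c=p[2:].mean(0)
    print('jar mid',(b+c)/2,'len',np.linalg.norm(c-b),'wid',np.linalg.norm(p[0]-p[1]),np.linalg.norm(p[2]-p[3]),'yaw',np.degrees(np.arctan2(*(c-b)[[1,0]])))
B=lambda pts,z:np.array([onz(t,215+x/4,115+y/4,z) for x,y in pts])
L=B([(240,33),(455,130),(345,320),(127,210)],.251); print('lid\n',L.round(3),np.linalg.norm(np.diff(L,axis=0),axis=1))
ax=(L[0]+L[1]-L[2]-L[3]); print('xaxis yaw',np.degrees(np.arctan2(ax[1],ax[0])),np.degrees(np.arctan2(*((L[0]-L[1])[[1,0]])))-90, 'front mid',(L[2]+L[3])/2,'back mid',(L[0]+L[1])/2)
P=B([(138,478),(207,510),(185,548),(120,513)],.066); print('pad',P.mean(0),np.linalg.norm(np.diff(P,axis=0),axis=1))
Q=B([(40,380),(262,500)],.222); print('lip',Q.mean(0),np.linalg.norm(Q[0]-Q[1]),np.degrees(np.arctan2(*((Q[0]-Q[1])[[1,0]])))-90)
for n,uv in dict(twin=(173,198),mug=(217,172),tin=(390,258),blue1=(336,257),blue2=(337,306),sp1=(195,247),sp2=(209,282),white=(450,325),box=(430,355)).items(): print(n,onz(t,*uv,.02).round(3))
E
```

```text
jar mid [ 0.44719628 -0.40222419  0.0225    ] len 0.09963723126514298 wid 0.048957847908540325 0.04824627761206634 yaw -116.61192086974624
jar mid [ 0.44625868 -0.40151139  0.0225    ] len 0.10274282876917004 wid 0.05510477873479628 0.05101650445032947 yaw -116.3516937498843
lid
 [[ 0.767  0.125  0.251]
 [ 0.768 -0.043  0.251]
 [ 0.603 -0.043  0.251]
 [ 0.606  0.124  0.251]] [0.16840378 0.16528932 0.16737333]
xaxis yaw 0.38718025917203847 0.4458522786782311 front mid [0.60413788 0.04017622 0.251     ] back mid [0.76738267 0.04127938 0.251     ]
pad [0.48438956 0.03652358 0.066     ] [0.05652348 0.03313469 0.05466942]
lip [0.47739262 0.03454191 0.222     ] 0.17043024772994525 -1.4219142483216416
twin [0.504 0.349 0.02 ]
mug [0.649 0.275 0.02 ]
tin [ 0.648 -0.33   0.02 ]
blue1 [ 0.574 -0.185  0.02 ]
blue2 [ 0.442 -0.254  0.02 ]
sp1 [0.4  0.2  0.02]
sp2 [0.327 0.106 0.02 ]
white [ 0.543 -0.57   0.02 ]
box [ 0.437 -0.551  0.02 ]
```

Request:
step_arm:
  moves:
    - [0,0,0,0,0,-45,-1]
    - [0,0,0,0,0,-45,-1]
    - [0,0,6,-60,0,0,-1]
    - [0,0,6,-60,0,0,-1]
    - [0,0,6,-60,0,0,-1]

```text
time: 0.82
eef_pos: [0.3481, 0.4693, 0.3381]
orientation: [-3.141, 0.0, 2.5]
contact_force: [-0.0, 1.0, -0.2]
grip_width: 0.0852
grip_force: 0.0
```

Request:
step_arm:
  moves:
    - [0,0,6,-60,-3,0,-1]
    - [0,0,6,-60,-3,0,-1]
    - [0,0,6,-60,-3,0,-1]
    - [0,0,6,-60,-3,0,-1]
    - [0,0,6,-60,-3,0,-1]

```text
time: 1.45
eef_pos: [0.5324, 0.2361, 0.338]
orientation: [-3.141, 0.0, 1.976]
contact_force: [-0.0, 1.6, 0.0]
grip_width: 0.0856
grip_force: 0.0
```

Request:
step_arm:
  moves:
    - [0,0,6,-60,-3,0,-1]
    - [0,0,6,-60,-3,0,-1]
    - [0,0,6,-60,-3,0,-1]
    - [0,0,6,-60,-3,0,-1]
    - [0,0,6,-60,-3,0,-1]

```text
time: 2.08
eef_pos: [0.5755, -0.0579, 0.3381]
orientation: [-3.141, 0.0, 1.452]
contact_force: [0.5, 0.5, 0.3]
grip_width: 0.0855
grip_force: 0.0
```

Request:
step_arm:
  moves:
    - [0,0,6,-60,-3,0,-1]
    - [0,0,6,-60,-3,0,-1]
    - [0,0,6,-60,-3,0,-1]
    - [0,0,6,-60,-3,0,-1]
    - [0,0,0,0,0,30,-1]

```text
time: 2.7
eef_pos: [0.498, -0.2868, 0.3093]
orientation: [3.138, 0.002, 1.029]
contact_force: [2.1, 0.7, -0.3]
grip_width: 0.0853
grip_force: 0.0
```

```bash
python3 - <<'E'
from h import *
Rg=Ro.from_euler('xyz',[180,0,63.5],degrees=True)
tool([.4467,-.402,.15],Rg)
im=arm.get_image('wrist'); cv2.imwrite('pics/w1.png',im['color']); print(proj(im,[.4467,-.402,.0225]))
print(arm.read_state()['joint_positions'].round(2))
E
```

```text
shift mm [-124.8   15.   159.6]
rotvec deg [ 0.2  0.1 -4.6]
[283.68470132 261.28321566]
[ 0.27  0.68  0.39  1.4  -0.27  1.12  0.17]
```

Request:
step_arm:
  moves:
    - [0,0,-4.6,-60,0,50,-1]
    - [0,0,0,-60,15,50,-1]
    - [0,0,0,-5,5,50,-1]
    - [0,0,0,0,0,0,-1]
    - [0,0,0,0,0,0,-1]

```text
time: 3.38
eef_pos: [0.4687, -0.3775, 0.181]
orientation: [3.14, 0.0, 1.118]
contact_force: [1.0, 0.5, 0.6]
grip_width: 0.0854
grip_force: 0.0
```

```bash
python3 - <<'E'
from h import *
Rg=Ro.from_euler('xyz',[180,0,63.5],degrees=True)
tool([.4467,-.402,.028],Rg)
im=arm.get_image('wrist'); c=im['color'].copy()
q=proj(im,[.4467,-.402,.0225]); print(q); cv2.circle(c,tuple(int(x) for x in q),4,(255,0,255),1)
cv2.imwrite('pics/w1.png',c)
E
```

```text
shift mm [-31.7  -9.4 153. ]
rotvec deg [0.1 0.  0.6]
[262.94071871 233.11851457]
```

View pics/w1.png

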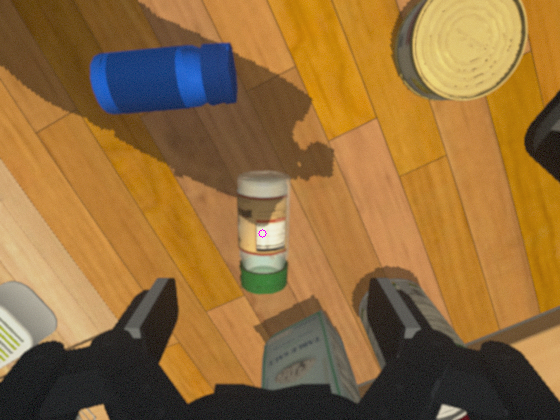

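The wrist view shows the jar at (263,232) with its axis vertical in the picture, matching the prediction of (263,233). I'll descend and grip.

Request:
step_arm:
  moves:
    - [0,0,0.6,-16,-5,45,-1]
    - [0,0,0,-16,-4,45,-1]
    - [0,0,0,0,0,40,-1]
    - [0,0,0,0,0,15,-1]
    - [0,0,0,0,0,0,-1]

```text
time: 4.05
eef_pos: [0.4463, -0.4025, 0.0351]
orientation: [3.141, 0.0, 1.107]
contact_force: [-0.3, -0.3, 0.5]
grip_width: 0.0855
grip_force: 0.0
```

```bash
python3 - <<'E'
from h import *
Rg=Ro.from_euler('xyz',[180,0,63.5],degrees=True)
tool([.4467,-.402,.028],Rg)
E
```

```text
shift mm [0.7 0.2 7.1]
rotvec deg [ 0.   0.  -0.1]
```

Request:
step_arm:
  moves:
    - [0,0,0,0,0,8,-1]
    - [0,0,0,0,0,0,0.2]
    - [0,0,0,0,0,0,1]
    - [0,0,0,0,0,0,1]
    - [0,0,0,0,0,0,1]
  grip_force: 30

```text
time: 4.68
eef_pos: [0.4457, -0.4028, 0.0267]
orientation: [3.141, 0.0, 1.106]
contact_force: [-1.4, 0.6, 6.0]
grip_width: 0.0437
grip_force: 30.2
```

Request:
step_arm:
  moves:
    - [0,0,0,0,0,0,1]
    - [0,0,0,0,0,0,1]
    - [0,0,0,0,0,-10,1]
    - [0,0,0,0,0,-20,1]
    - [0,0,0,0,0,-20,1]

```text
time: 5.3
eef_pos: [0.4456, -0.4028, 0.0779]
orientation: [3.141, 0.0, 1.106]
contact_force: [0.4, 1.6, -0.7]
grip_width: 0.0433
grip_force: 31.3
```

Request:
step_arm:
  moves:
    - [0,0,0,0,0,-50,1]
    - [0,0,0,0,0,-50,1]
    - [0,0,0,0,0,-55,1]
    - [0,0,0,0,0,-55,1]
    - [0,0,0,0,0,-50,1]

```text
time: 5.92
eef_pos: [0.4449, -0.4023, 0.3397]
orientation: [3.14, 0.001, 1.106]
contact_force: [0.5, -1.0, -0.7]
grip_width: 0.0435
grip_force: 31.4
```

Request:
step_arm:
  moves:
    - [0,0,-4,55,-10,0,1]
    - [0,0,-4,55,-10,0,1]
    - [0,0,-4,55,-10,0,1]
    - [0,0,-4,55,-10,0,1]
    - [0,0,-4,55,-10,0,1]

```text
time: 6.55
eef_pos: [0.4852, -0.1255, 0.3373]
orientation: [3.14, 0.0, 1.458]
contact_force: [0.3, -0.0, -1.7]
grip_width: 0.0433
grip_force: 31.3
```

```bash
python3 - <<'E'
from h import *
Rg=Ro.from_euler('xyz',[180,0,90.8],degrees=True)
tool([.687-.150,.0385,.300],Rg)
print(arm.read_state()['grip_width'])
E
```

```text
shift mm [168.8  32.9  37.3]
rotvec deg [ 0.1  0.  -7.3]
0.043335872031185746
```

Request:
step_arm:
  moves:
    - [0,0,-7,0,0,0,1]
    - [0,0,0,50,16,0,1]
    - [0,0,0,50,16,0,1]
    - [0,0,0,50,16,15,1]
    - [0,0,0,0,0,15,1]

```text
time: 7.18
eef_pos: [0.5328, 0.0267, 0.3064]
orientation: [3.141, -0.001, 1.583]
contact_force: [-0.5, -1.6, -1.6]
grip_width: 0.0438
grip_force: 31.3
```

```bash
python3 - <<'E'
from h import *
Rg=Ro.from_euler('xyz',[180,0,90.8],degrees=True)
tool([.687-.150,.0385,.221],Rg)
t=arm.get_image('top'); s=arm.get_image('side')
c=np.hstack([cv2.resize(i['color'][y:y+130,x:x+130],(400,400),interpolation=cv2.INTER_CUBIC) for i,x,y in((t,200,130),(s,190,130))])
cv2.imwrite('pics/h1.png',c)
E
```

```text
shift mm [11.6  4.2 85.5]
rotvec deg [ 0.  -0.1 -0.1]
```

View pics/h1.png

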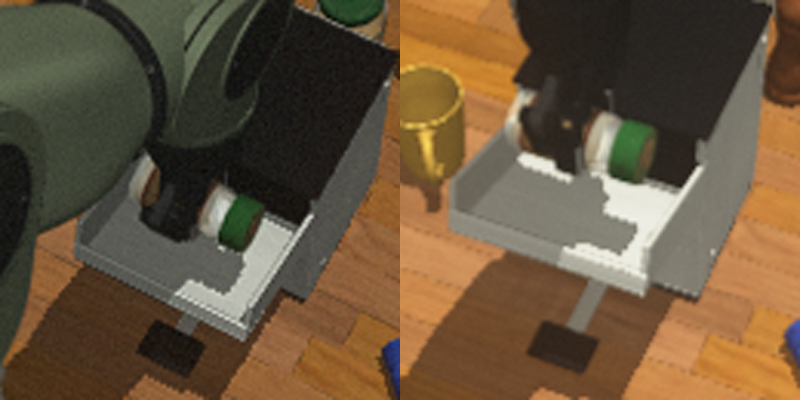

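The picture shows the jar held level and crosswise over the hopper, cap at about (240,220) in the left half. I'll lower it.

Request:
step_arm:
  moves:
    - [0,0,0,6,2,30,1]
    - [0,0,0,6,2,30,1]
    - [0,0,0,0,0,15,1]
    - [0,0,0,0,0,5,1]
    - [0,0,0,0,0,0,1]

```text
time: 7.9
eef_pos: [0.5368, 0.0345, 0.227]
orientation: [3.141, 0.0, 1.577]
contact_force: [0.4, 0.2, -1.6]
grip_width: 0.0436
grip_force: 31.3
```

```bash
python3 - <<'E'
from h import *
Rg=Ro.from_euler('xyz',[180,0,90.8],degrees=True)
tool([.687-.150,.0385,.221],Rg)
print(arm.read_state()['contact_force'])
E
```

```text
shift mm [4.  0.2 6. ]
rotvec deg [ 0.1  0.  -0.5]
[ 0.38136975  0.20076674 -1.61937908]
```

Request:
step_arm:
  moves:
    - [0,0,0,4,0,5,1]
    - [0,0,0,0,0,0,1]
    - [0,0,0,0,0,0,1]
    - [0,0,0,0,0,0,-0.2]
    - [0,0,0,0,0,0,-0.35]

```text
time: 8.52
eef_pos: [0.5367, 0.0389, 0.2211]
orientation: [3.141, 0.0, 1.578]
contact_force: [-0.2, -0.1, 0.3]
grip_width: 0.0578
grip_force: 0.2
```

Request:
step_arm:
  moves:
    - [0,0,0,0,0,0,-0.4]
    - [0,0,0,0,0,0,-0.4]
    - [0,0,0,0,0,-8,-0.4]
    - [0,0,0,0,0,-10,-0.4]
    - [0,0,0,0,0,-10,-0.4]

```text
time: 9.15
eef_pos: [0.5367, 0.0389, 0.25]
orientation: [3.141, 0.0, 1.578]
contact_force: [0.1, -0.2, 0.8]
grip_width: 0.0597
grip_force: 0.0
```

Request:
step_arm:
  moves:
    - [0,0,0,0,0,-15,-0.4]
    - [0,0,0,0,0,-25,-0.4]
    - [0,0,0,0,0,-40,-0.4]
    - [0,0,0,0,-50,-10,-0.4]
    - [0,0,0,0,-50,0,0]

```text
time: 9.78
eef_pos: [0.4353, 0.0381, 0.34]
orientation: [3.14, -0.0, 1.577]
contact_force: [0.1, 0.7, 0.3]
grip_width: 0.0436
grip_force: 0.0
```

```bash
python3 - <<'E'
from h import *
t=arm.get_image('top'); s=arm.get_image('side')
c=np.hstack([cv2.resize(i['color'][y:y+130,x:x+130],(400,400),interpolation=cv2.INTER_CUBIC) for i,x,y in((t,200,130),(s,190,130))])
cv2.imwrite('pics/h2.png',c)
E
```

```text
(no output)
```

View pics/h2.png

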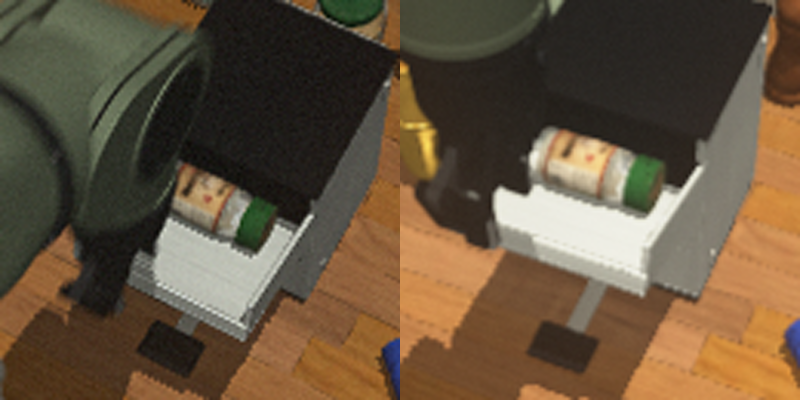

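The top and side views show the jar lying crosswise against the shut lid skirt, at (225,205) in the left half and (600,170) in the right. I'll close the fingers and tilt the tool.

Request:
step_arm:
  moves:
    - [-10,0,0,0,0,0,1]
    - [-10,0,0,0,0,0,1]
    - [-10,0,0,0,0,0,1]
    - [-10,0,0,0,0,0,1]
    - [0,0,0,0,0,0,1]

```text
time: 10.5
eef_pos: [0.4402, 0.0405, 0.3563]
orientation: [2.52, 0.004, 1.578]
contact_force: [0.1, 0.1, 0.6]
grip_width: -0.0001
grip_force: 0.0
```

```bash
python3 - <<'E'
from h import *
Rg=Ro.from_euler('xyz',[180,0,90.8],degrees=True)*Ro.from_euler('x',-40,degrees=True)
s=arm.read_state();print(s['joint_positions'].round(2),s['eef_pos'],s['orientation'])
tool([.405,.0375,.20],Rg);tool([.405+.064,.0375,.124],Rg)
E
```

```text
[-0.68  0.21  0.54  2.32 -0.05  0.03 -0.13] [0.44020022 0.04050778 0.35630777] [2.51969357 0.00449532 1.57752636]
shift mm [  -2.1 -119.7  106.5]
rotvec deg [-4.4  0.5 -0.2]
shift mm [  -2.2 -112.   205.6]
rotvec deg [-4.4  0.5 -0.2]
```

Request:
step_arm:
  moves:
    - [0,0,-10,0,0,0,1]
    - [0,0,-10,0,0,0,1]
    - [0,0,-10,0,0,0,1]
    - [0,0,0,0,0,0,1]

```text
time: 11.0
eef_pos: [0.4412, 0.0387, 0.3559]
orientation: [2.59, 0.3, 2.013]
contact_force: [-0.1, -0.7, -0.6]
grip_width: -0.0002
grip_force: 0.0
```

```bash
python3 - <<'E'
from h import *
s=arm.read_state();print(s['joint_positions'].round(2),s['eef_pos'],s['orientation'])
E
```

```text
[-0.65  0.21  0.51  2.31  0.21  0.03  0.13] [0.44119548 0.03867431 0.35586889] [2.59011353 0.2995993  2.01261045]
```

Request:
step_arm:
  moves:
    - [0,0,-10,0,0,0,1]
    - [0,0,-10,0,0,0,1]
    - [0,0,-10,0,0,0,1]
    - [0,0,-10,0,0,0,1]
    - [0,0,-10,0,0,0,1]

```text
time: 11.62
eef_pos: [0.4411, 0.0386, 0.356]
orientation: [3.026, 0.612, 2.936]
contact_force: [-0.4, 0.5, -0.5]
grip_width: -0.0002
grip_force: 0.0
```

Request:
step_arm:
  moves:
    - [0,0,-10,0,0,0,1]
    - [0,0,-10,0,0,0,1]
    - [0,0,-10,0,0,0,1]
    - [0,0,-10,0,0,0,1]
    - [0,0,-10,0,0,0,1]

```text
time: 12.25
eef_pos: [0.4413, 0.0385, 0.3561]
orientation: [-2.704, 0.458, -2.335]
contact_force: [-0.8, -0.2, 0.8]
grip_width: -0.0002
grip_force: 0.0
```

Request:
step_arm:
  moves:
    - [0,0,-10,0,0,0,1]
    - [0,0,-10,0,0,0,1]
    - [0,0,-10,0,0,0,1]
    - [0,0,-10,0,0,0,1]
    - [0,0,-10,0,0,0,1]

```text
time: 12.88
eef_pos: [0.4415, 0.0384, 0.3562]
orientation: [-2.519, -0.007, -1.568]
contact_force: [0.2, -0.3, -0.2]
grip_width: -0.0002
grip_force: 0.0
```

```bash
python3 - <<'E'
from h import *
Rg=Ro.from_euler('xyz',[180,0,-89.2],degrees=True)*Ro.from_euler('x',40,degrees=True)
s=arm.read_state();print(s['joint_positions'].round(2),s['eef_pos'],s['orientation'])
print(Ro.from_euler('xyz',s['orientation']).as_matrix()[:,2],Rg.as_matrix()[:,2])
tool([.405,.0375,.20],Rg)
E
```

```text
[-0.36  0.19  0.13  2.31  1.27  0.13  1.67] [0.44145431 0.03843512 0.35621708] [-2.51908017 -0.00699374 -1.56842457]
[ 0.58309002 -0.00429885 -0.81239618] [ 0.64272495  0.00897472 -0.76604444]
shift mm [ -0.2 120.7 105.7]
rotvec deg [ 4.3 -0.7 -0.3]
```

Request:
step_arm:
  moves:
    - [1,0,0,0,20,16,1]
    - [1,0,0,0,20,16,1]
    - [1,0,0,0,20,16,1]
    - [1,0,0,0,20,16,1]
    - [0,0,0,0,0,0,1]

```text
time: 13.5
eef_pos: [0.4286, 0.0284, 0.3062]
orientation: [-2.542, -0.059, -1.59]
contact_force: [0.5, -0.3, 0.1]
grip_width: 0.0003
grip_force: 0.0
```

```bash
python3 - <<'E'
from h import *
Rg=Ro.from_euler('xyz',[180,0,-89.2],degrees=True)*Ro.from_euler('x',40,degrees=True)
s=arm.read_state();print(s['joint_positions'].round(2),s['eef_pos'],s['orientation'])
tool([.405,.0375,.20],Rg)
E
```

```text
[ 0.06  0.31 -0.49  2.43  1.85  0.42  1.01] [0.42861391 0.02835737 0.30620003] [-2.54168914 -0.05932759 -1.5899201 ]
shift mm [-15.   79.2  73.6]
rotvec deg [ 5.7 -3.9  0.5]
```

Request:
step_arm:
  moves:
    - [1,-1,0,-2,13,16,1]
    - [1,-1,0,-2,13,16,1]
    - [1,-1,0,-2,13,16,1]
    - [1,-1,0,-2,13,16,1]
    - [0,0,0,0,0,0,1]

```text
time: 14.12
eef_pos: [0.4475, 0.0396, 0.261]
orientation: [-2.553, -0.058, -1.551]
contact_force: [-0.7, 0.2, -0.3]
grip_width: 0.0001
grip_force: 0.0
```

```bash
python3 - <<'E'
from h import *
Rg=Ro.from_euler('xyz',[180,0,-89.2],degrees=True)*Ro.from_euler('x',40,degrees=True)
s=arm.read_state();print(s['joint_positions'].round(2),s['eef_pos'],s['orientation'])
tool([.43,.0375,.17],Rg)
E
```

```text
[ 0.44  0.7  -1.38  2.45  1.69  1.08  1.08] [0.44752096 0.03959389 0.26101123] [-2.5531575  -0.05800277 -1.55058105]
shift mm [-3.5 65.1 65.9]
rotvec deg [ 6.3 -2.4  2.3]
```

```bash
cat > k.py <<'E'
from h import *
from scipy.optimize import least_squares
def fk(q,L=None):
    L=P if L is None else L
    R=Ro.identity(); p=np.array([0,0,L[0]])
    ax='zyzyzyz'; sg=[-1,1,-1,1,-1,1,-1]
    for i in range(7):
        R=R*Ro.from_euler(ax[i],sg[i]*q[i])
        if i in(1,3,5): p=p+R.apply([L[{1:4,3:5,5:6}[i]],0,L[{1:1,3:2,5:3}[i]]])
    return p,R
D=[([-1.28772,.70710,-.02760,1.48500,.022,.95091,-.07552],[.1834,.5447,.2478]),
([-.68,.21,.54,2.32,-.05,.03,-.13],[.4402,.0405,.3563]),([-.65,.21,.51,2.31,.21,.03,.13],[.4412,.0387,.3559]),
([-.36,.19,.13,2.31,1.27,.13,1.67],[.4415,.0384,.3562]),([.06,.31,-.49,2.43,1.85,.42,1.01],[.4286,.0284,.3062]),
([.44,.7,-1.38,2.45,1.69,1.08,1.08],[.4475,.0396,.2610])]
r=least_squares(lambda L:np.concatenate([fk(q,L)[0]-x for q,x in D]),[.3,.4,.4,.2,0,0,0]); P=r.x
if __name__=='__main__':
    print(P.round(4),np.abs(r.fun).max())
    R6=fk(D[5][0])[1].as_matrix(); print(R6.round(2)); print(Ro.from_euler('xyz',[-2.553,-.058,-1.551]).as_matrix().round(2))
    lo=np.array([-2.71,-.32,-1.57,0,-1.46,0,-2.83]); hi=np.array([2.71,2.16,1.52,2.45,4.6,2.02,2.83])
    rng=np.random.default_rng(0)
    for tilt in(36,40,44):
      for yaw in(-90,-60,-120,90,0,180):
        Rg=Ro.from_euler('y',-tilt,degrees=True)*Ro.from_euler('xyz',[180,0,yaw],degrees=True)
        sol=[]
        for p in ([.484,.0375,.09],[.484,.0375,.055],[.43,.0375,.16]):
          best=None
          for _ in range(12):
            s=least_squares(lambda q:np.r_[(fk(q)[0]-p)*5,(Rg.inv()*fk(q)[1]).as_rotvec()],rng.uniform(lo+.03,hi-.03),bounds=(lo+.03,hi-.03))
            if s.cost<1e-6: best=s.x; break
          sol.append(None if best is None else best.round(2))
        print(tilt,yaw,sol)
E
python3 k.py
```

```text
[ 0.3499  0.5672  0.3087  0.36   -0.0283  0.0328  0.0078] 0.032009451378139736
[[ 0.83  0.02  0.56]
 [ 0.05 -1.   -0.03]
 [ 0.56  0.06 -0.83]]
[[ 0.02 -0.83  0.56]
 [-1.   -0.05 -0.04]
 [ 0.06 -0.55 -0.83]]
36 -90 [None, None, None]
36 -60 [None, None, None]
36 -120 [None, None, None]
36 90 [None, None, None]
36 0 [None, None, None]
36 180 [None, None, None]
40 -90 [None, None, None]
40 -60 [None, None, None]
40 -120 [None, None, None]
40 90 [None, None, None]
40 0 [None, None, None]
40 180 [None, None, None]
44 -90 [None, None, None]
44 -60 [None, None, None]
44 -120 [None, None, None]
44 90 [None, None, None]
44 0 [None, None, None]
44 180 [None, None, None]
```

```bash
cat > k.py <<'E'
from h import *
from scipy.optimize import least_squares
def fk(q,L=None):
    L=P if L is None else L
    R=Ro.identity(); p=np.array([0,0,L[0]])
    ax='zyzyzyz'; sg=[-1,1,-1,1,-1,1,-1]
    for i in range(7):
        R=R*Ro.from_euler(ax[i],sg[i]*q[i])
        p=p+R.apply([L[4+2*i],L[5+2*i],L[{1:1,3:2,5:3}[i]] if i in(1,3,5) else 0])
    return p,R*Ro.from_euler('z',90,degrees=True)
D=[([-1.28772,.70710,-.02760,1.48500,.022,.95091,-.07552],[.1834,.5447,.2478]),([.27,.68,.39,1.4,-.27,1.12,.17],[.498,-.2868,.3093]),
([-.68,.21,.54,2.32,-.05,.03,-.13],[.4402,.0405,.3563]),([-.65,.21,.51,2.31,.21,.03,.13],[.4412,.0387,.3559]),
([-.36,.19,.13,2.31,1.27,.13,1.67],[.4415,.0384,.3562]),([.06,.31,-.49,2.43,1.85,.42,1.01],[.4286,.0284,.3062]),
([.44,.7,-1.38,2.45,1.69,1.08,1.08],[.4475,.0396,.2610])]
r=least_squares(lambda L:np.r_[np.concatenate([fk(q,L)[0]-x for q,x in D]),.02*L[4:]],[.3,.4,.4,.2]+[0]*14); P=r.x
lo=np.array([-2.71,-.32,-1.57,0,-1.46,0,-2.83]); hi=np.array([2.71,2.16,1.52,2.45,4.6,2.02,2.83])
def ik(p,Rg,q0,m=.03):
    return least_squares(lambda q:np.r_[(fk(q)[0]-p)*5,(Rg.inv()*fk(q)[1]).as_rotvec(),1e-4*(q-q0)],np.clip(q0,lo+m+.01,hi-m-.01),bounds=(lo+m,hi-m))
def goal(tilt,yaw): return Ro.from_euler('y',-tilt,degrees=True)*Ro.from_euler('xyz',[180,0,yaw],degrees=True)
E
python3 - <<'E'
from k import *
print(P.round(3),np.abs(r.fun[:21]).max())
rng=np.random.default_rng(0)
for tilt in(35,40,45):
  for yaw in(-90,90,0,180,-45):
    for p in ([.484,.0375,.09],[.484,.0375,.055]):
      S=[s for s in(ik(p,goal(tilt,yaw),rng.uniform(lo,hi)) for _ in range(10))]
      s=min(S,key=lambda s:s.cost); print(tilt,yaw,p[2],s.x.round(2),s.fun[:6].round(3))
E
```

```text
[ 0.296  0.532  0.288  0.275 -0.017 -0.002  0.019 -0.002  0.016 -0.017
  0.006 -0.017 -0.021  0.004  0.016  0.004  0.005 -0.002] 0.0027296487452622142
35 -90 0.09 [ 0.41  1.36 -1.54  2.42  1.96  1.64  1.12] [ 0.049  0.006  0.001 -0.052  0.008 -0.   ]
35 -90 0.055 [ 0.41  1.48 -1.54  2.42  2.04  1.73  1.15] [ 0.048  0.006 -0.004 -0.047  0.009 -0.   ]
35 90 0.09 [ 0.41  1.36 -1.54  2.42  1.97  1.65 -2.03] [ 0.027  0.003  0.001  0.029 -0.005  0.   ]
35 90 0.055 [ 0.4   1.47 -1.54  2.42  2.05  1.73 -2.  ] [ 0.025  0.003 -0.002  0.026 -0.005  0.   ]
35 0 0.09 [ 0.43  1.36 -1.54  2.42  1.97  1.64  2.7 ] [ 0.036  0.004  0.001 -0.005 -0.039 -0.001]
35 0 0.055 [ 0.42  1.47 -1.54  2.42  2.05  1.72  2.73] [ 0.035  0.004 -0.003 -0.005 -0.035 -0.001]
35 180 0.09 [ 0.39  1.36 -1.54  2.42  1.96  1.66 -0.47] [0.039 0.005 0.001 0.008 0.042 0.001]
35 180 0.055 [ 0.39  1.48 -1.54  2.42  2.04  1.74 -0.44] [ 0.037  0.005 -0.003  0.009  0.037  0.001]
35 -45 0.09 [ 0.42  1.36 -1.54  2.42  1.96  1.64  1.92] [ 0.044  0.005  0.001 -0.038 -0.029 -0.001]
35 -45 0.055 [ 0.42  1.48 -1.54  2.42  2.05  1.72  1.95] 
[... 1341 characters left out ...]
]
45 90 0.055 [ 0.37  1.53 -1.54  2.42  2.17  1.85 -1.99] [ 0.112  0.018 -0.015  0.098 -0.032  0.   ]
45 0 0.09 [ 0.4   1.4  -1.54  2.42  2.07  1.74  2.7 ] [ 0.125  0.016 -0.003 -0.024 -0.123 -0.003]
45 0 0.055 [ 0.4   1.53 -1.54  2.42  2.17  1.83  2.75] [ 0.123  0.017 -0.017 -0.028 -0.108 -0.002]
45 180 0.09 [ 0.35  1.42 -1.54  2.42  2.06  1.78 -0.48] [ 0.126  0.022 -0.004  0.038  0.121  0.003]
45 180 0.055 [ 0.35  1.54 -1.54  2.42  2.17  1.88 -0.44] [ 0.123  0.023 -0.019  0.042  0.103  0.002]
45 -45 0.09 [ 0.4   1.41 -1.54  2.42  2.06  1.74  1.91] [ 0.134  0.018 -0.004 -0.111 -0.073 -0.002]
45 -45 0.055 [ 0.39  1.54 -1.54  2.42  2.17  1.84  1.96] [ 0.132  0.019 -0.019 -0.102 -0.058 -0.002]
```

```bash
cat > scan.py <<'E'
from k import *
q0=arm.read_state()['joint_positions']; print(q0.round(3),np.abs(fk(q0)[0]-arm.read_state()['eef_pos']))
g=np.array([[x,y,z] for z in np.linspace(-.25,-.056,15) for a in np.linspace(-.043,.043,7) for x,y in((a,.043),(a,-.043),(.043,a),(-.043,a))])
g=np.r_[g,[[x,y,z] for z in(-.05,-.02,0,.017) for x in(-.011,.011) for y in(-.0145,.0145)]]
def clear(p,R):
    w=R.apply(g)+p
    xi=w[:,0]-.472; un=.199-.32*np.clip(xi,0,None)-w[:,2]   # >0 below the hopper
    d=np.maximum(np.maximum(-xi,un),w[:,2]-.226); return d.min(),w[:,2].min()
def pose(c,tilt,phi,flip=1):
    R=Ro.from_euler('z',phi,degrees=True)*goal(tilt,-90*flip)
    f=R.apply([[sx*.011,sy*.0145,.017] for sx in(-1,1) for sy in(-1,1)])
    lowm=f[f[:,2]<f[:,2].min()+.002].mean(0); return np.array(c)-lowm,R
if __name__=='__main__':
    for flip in(1,-1):
      for tilt in(33,35,38,41):
        for phi in(-40,-30,-20,-10,0,10,20,30,40):
          o=[]
          for z in(.068,.034):
            p,R=pose([.484,.0375,z],tilt,phi,flip); best=min((ik(p,R,s,.01) for s in(q0,q0*[-1,1,-1,1,1,1,1],[.4,1.3,-1,2.3,2,1.6,1.])),key=lambda s:s.cost)
            o+=[round(1000*np.linalg.norm(best.fun[:3])/5,1),round(np.degrees(np.linalg.norm(best.fun[3:6])),1)]
            if z>.05: c=clear(p,R)
          if o[0]<6: print(flip,tilt,phi,o,np.round(c,3),best.x.round(2))
E
python3 scan.py
```

```text
[ 0.444  0.705 -1.381  2.449  1.686  1.082  1.084] [0.00044309 0.00109567 0.00083642]
1 33 -40 [np.float64(0.0), np.float64(0.0), np.float64(0.0), np.float64(0.0)] [-0.015  0.068] [ 0.15  1.3  -1.21  2.27  1.79  1.67  0.34]
1 33 -30 [np.float64(0.0), np.float64(0.0), np.float64(0.0), np.float64(0.0)] [-0.013  0.068] [ 0.18  1.31 -1.23  2.34  1.88  1.66  0.45]
1 33 -20 [np.float64(0.0), np.float64(0.0), np.float64(0.0), np.float64(0.0)] [-0.006  0.068] [ 0.22  1.32 -1.23  2.41  1.98  1.63  0.58]
1 33 -10 [np.float64(0.0), np.float64(0.0), np.float64(0.0), np.float64(0.0)] [0.002 0.068] [ 0.32  1.43 -1.44  2.44  2.01  1.76  0.86]
1 33 0 [np.float64(2.6), np.float64(0.8), np.float64(2.1), np.float64(0.6)] [0.004 0.068] [ 0.41  1.49 -1.56  2.44  2.03  1.75  1.14]
1 33 10 [np.float64(2.4), np.float64(0.8), np.float64(2.1), np.float64(0.6)] [0.002 0.068] [ 0.49  1.48 -1.56  2.44  2.07  1.61  1.36]
1 33 20 [np.float64(0.0), np.float64(0.0), np.float64(0.0), np.float64(0.0)] [-0.006  0.068] [ 0.54  1.37 -1.39  2.44  2.17  1.33  1.45]
1 33 30 [np.float64(0.0), np.float64(0.0), np.float64(0.0)
[... 5563 characters left out ...]
 1.31 -1.37]
-1 38 40 [np.float64(0.0), np.float64(0.0), np.float64(0.0), np.float64(0.0)] [-0.01   0.068] [ 0.73  1.47 -1.53  2.36  2.11  1.11 -1.1 ]
-1 41 -40 [np.float64(0.0), np.float64(0.0), np.float64(0.0), np.float64(0.0)] [-0.006  0.068] [-0.83  1.18  0.61  2.34  2.88  0.52  2.06]
-1 41 -30 [np.float64(0.0), np.float64(0.0), np.float64(0.0), np.float64(0.0)] [0.002 0.068] [-0.79  1.22  0.63  2.43  3.05  0.77  2.05]
-1 41 30 [np.float64(3.5), np.float64(1.1), np.float64(2.8), np.float64(0.8)] [0.002 0.068] [ 0.67  1.51 -1.56  2.44  2.22  1.31 -1.35]
-1 41 40 [np.float64(0.0), np.float64(0.0), np.float64(0.0), np.float64(0.0)] [-0.006  0.068] [ 0.75  1.5  -1.53  2.39  2.18  1.11 -1.12]
```

```bash
cat > scan2.py <<'E'
import scan; from scan import *
scan.g=np.array([[x,y,z] for z in np.linspace(-.25,-.056,15) for a in np.linspace(-1,1,7) for x,y in((a*.038,.043),(a*.038,-.043),(.038,a*.043),(-.038,a*.043))])
def pose2(c,tilt,phi):
    R=Ro.from_euler('z',phi,degrees=True)*goal(tilt,180)
    f=R.apply([[sx*.011,sy*.0145,.017] for sx in(-1,1) for sy in(-1,1)])
    return np.array(c)-f[f[:,2]<f[:,2].min()+.002].mean(0),R
qa=[.2,1.3,-1.2,2.4,2,1.65,-.9]
if __name__=='__main__':
  for tilt in(33,35,37,40):
    for phi in(-25,-20,-15,-10,0,10,20):
      p,R=pose2([.486,.0375,.08],tilt,phi); s=ik(p,R,qa,.005); c=clear(p,R)[0]
      print(tilt,phi,'err mm',(s.fun[:3]*200).round(1),'deg',np.degrees(np.linalg.norm(s.fun[3:6])).round(1),'clr',c.round(3),s.x.round(2))
E
python3 scan2.py
```

```text
[ 0.444  0.705 -1.381  2.449  1.686  1.082  1.084] [0.00044309 0.00109567 0.00083642]
33 -25 err mm [ 0. -0. -0.] deg 0.0 clr -0.008 [ 0.22  1.21 -1.29  2.35  1.82  1.6  -1.  ]
33 -20 err mm [ 0. -0. -0.] deg 0.0 clr -0.007 [ 0.24  1.21 -1.29  2.38  1.87  1.58 -0.94]
33 -15 err mm [-0.  0. -0.] deg 0.0 clr -0.005 [ 0.26  1.2  -1.3   2.41  1.91  1.55 -0.88]
33 -10 err mm [-0. -0. -0.] deg 0.0 clr -0.0 [ 0.28  1.2  -1.29  2.43  1.96  1.51 -0.8 ]
33 0 err mm [0.4 0.1 0. ] deg 0.1 clr 0.007 [ 0.39  1.35 -1.56  2.44  1.94  1.66 -0.49]
33 10 err mm [1.  0.1 0.1] deg 0.3 clr -0.0 [ 0.47  1.34 -1.56  2.44  1.98  1.53 -0.28]
33 20 err mm [ 0.  0. -0.] deg 0.0 clr -0.007 [ 0.5   1.18 -1.3   2.44  2.15  1.16 -0.23]
35 -25 err mm [ 0. -0. -0.] deg 0.0 clr -0.006 [ 0.19  1.22 -1.28  2.38  1.85  1.64 -1.05]
35 -20 err mm [ 0. -0. -0.] deg 0.0 clr -0.004 [ 0.21  1.22 -1.28  2.41  1.89  1.62 -0.99]
35 -15 err mm [ 0. -0. -0.] deg 0.0 clr -0.0 [ 0.23  1.22 -1.28  2.44  1.94  1.6  -0.93]
35 -10 err mm [0.6 0.1 0. ] deg 0.2 clr 0.004 [ 0.31  1.37 -1.56  2.44  1.9   1.82 -0.7 ]
35 0 err mm [4.1 0.5 0.2]
[... 814 characters left out ...]
deg 1.9 clr -0.001 [ 0.57  1.35 -1.56  2.44  2.06  1.38 -0.06]
40 -25 err mm [ 0. -0.  0.] deg 0.0 clr 0.001 [ 0.11  1.22 -1.18  2.44  1.9   1.7  -1.2 ]
40 -20 err mm [1.6 0.5 0. ] deg 0.5 clr 0.005 [ 0.21  1.41 -1.54  2.44  1.87  2.01 -0.95]
40 -15 err mm [ 5.4  1.5 -0.1] deg 1.7 clr 0.01 [ 0.24  1.42 -1.56  2.44  1.9   1.98 -0.83]
40 -10 err mm [ 8.8  2.1 -0.1] deg 2.7 clr 0.01 [ 0.28  1.4  -1.56  2.44  1.93  1.91 -0.72]
40 0 err mm [13.5  2.   0.2] deg 4.1 clr 0.013 [ 0.37  1.37 -1.56  2.44  1.99  1.73 -0.5 ]
40 10 err mm [14.3  0.7  0.5] deg 4.4 clr 0.01 [ 0.48  1.36 -1.56  2.44  2.05  1.54 -0.26]
40 20 err mm [11.  -0.6  0.3] deg 3.5 clr 0.005 [ 0.59  1.36 -1.56  2.44  2.09  1.37 -0.04]
```

Request:
step_arm:
  moves:
    - [0,0,0,40,0,0,1]
    - [0,0,0,40,0,0,1]
    - [0,0,0,40,0,0,1]
    - [0,0,0,40,0,0,1]
    - [0,0,0,40,0,0,1]

```text
time: 14.75
eef_pos: [0.4528, -0.1617, 0.2763]
orientation: [-2.55, -0.064, -1.55]
contact_force: [0.9, 1.2, 0.7]
grip_width: -0.0003
grip_force: 0.0
```

```bash
cat > go.py <<'E'
from scan2 import *
import sys
c=[float(x) for x in sys.argv[1:4]]; p,R=pose2(c,33,0)
s=arm.read_state(); print(s['joint_positions'].round(2),s['eef_pos'].round(4),'goal',p.round(4)); print((Ro.from_euler('xyz',s['orientation'])).as_matrix().round(2)); tool(p,R)
d=R.inv().apply(p-s['eef_pos'])*1000; print('in goal axes',d.round(1)); print('F',s['contact_force'].round(1))
E
python3 go.py .486 -.16 .16
```

```text
[ 1.126  0.721 -1.39   2.311  1.708  0.723  1.757] [0.00199387 0.00270477 0.00861742]
[ 1.13  0.72 -1.39  2.31  1.71  0.72  1.76] [ 0.4528 -0.1617  0.2763] goal [ 0.486  -0.16    0.1802]
[[ 0.02 -0.83  0.56]
 [-1.   -0.05 -0.04]
 [ 0.06 -0.56 -0.83]]
shift mm [-7.1 25.9 98. ]
rotvec deg [-2.6 -1.1 93. ]
in goal axes [24.4  1.7 98.6]
F [0.9 1.2 0.7]
```

Request:
step_arm:
  moves:
    - [0,0,10,0,0,10,1]
    - [0,0,10,0,0,10,1]
    - [0,0,10,0,0,10,1]
    - [0,0,10,0,0,10,1]
    - [0,0,10,0,0,10,1]

```text
time: 15.38
eef_pos: [0.481, -0.162, 0.2341]
orientation: [-2.688, 0.397, -2.314]
contact_force: [-0.1, -0.6, -0.1]
grip_width: 0.0001
grip_force: 0.0
```

Request:
step_arm:
  moves:
    - [0,0,10,0,0,10,1]
    - [0,0,10,0,0,10,1]
    - [0,0,10,0,0,10,1]
    - [0,0,10,0,0,5,1]
    - [0,0,3,0,0,0,1]

```text
time: 16.0
eef_pos: [0.5005, -0.1629, 0.2048]
orientation: [-3.102, 0.592, 3.141]
contact_force: [-0.1, 0.6, -0.8]
grip_width: 0.0001
grip_force: 0.0
```

```bash
python3 go.py .486 -.16 .12
```

```text
[ 1.016  1.037 -1.484  2.281  1.847  1.058  0.098] [0.01014424 0.00704635 0.01486315]
[ 1.02  1.04 -1.48  2.28  1.85  1.06  0.1 ] [ 0.5005 -0.1629  0.2048] goal [ 0.486  -0.16    0.1402]
[[-0.83  0.02  0.56]
 [ 0.    1.   -0.04]
 [-0.56 -0.03 -0.83]]
shift mm [48.1  4.7 45.3]
rotvec deg [-2.3  0.9 -0. ]
in goal axes [47.4  2.9 46.2]
F [-0.1  0.6 -0.8]
```

Request:
step_arm:
  moves:
    - [-1,0.5,0,12,1,13,1]
    - [-1,0.4,0,12,1,13,1]
    - [0,0,0,12,1,13,1]
    - [0,0,0,12,0,13,1]
    - [0,0,0,12,0,13,1]

```text
time: 16.62
eef_pos: [0.4858, -0.1609, 0.1171]
orientation: [-3.133, 0.575, -3.135]
contact_force: [0.2, -0.7, -0.1]
grip_width: -0.0001
grip_force: 0.0
```

```bash
python3 go.py .486 -.16 .08; python3 - <<'E'
from h import *
t=arm.get_image('top'); s=arm.get_image('side')
c=np.hstack([cv2.resize(i['color'][y:y+200,x:x+200],(400,400),interpolation=cv2.INTER_CUBIC) for i,x,y in((t,190,130),(s,180,140))])
cv2.imwrite('pics/p1.png',c)
E
```

```text
[ 9.870e-01  1.243e+00 -1.405e+00  2.375e+00  2.069e+00  1.161e+00
  1.000e-03] [0.01336107 0.00750746 0.01825412]
[ 0.99  1.24 -1.41  2.37  2.07  1.16  0.  ] [ 0.4858 -0.1609  0.1171] goal [ 0.486  -0.16    0.1002]
[[-0.84 -0.    0.54]
 [-0.01  1.   -0.01]
 [-0.54 -0.01 -0.84]]
shift mm [ 9.   1.  14.2]
rotvec deg [-0.3 -0.1  0.3]
in goal axes [ 9.   0.9 14.2]
F [ 0.2 -0.7 -0.1]
```

View pics/p1.png

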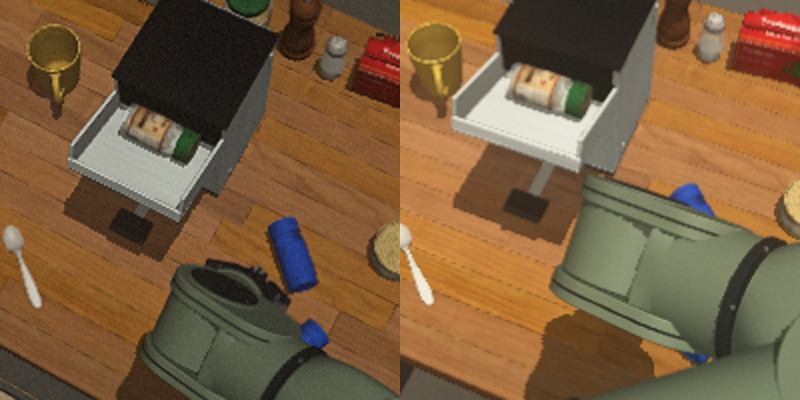

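The picture shows the jar still against the lid, the pad clear at (130,225), and the tool to the right of the hopper. I'll lower a little, then slide in from the side.

Request:
step_arm:
  moves:
    - [0,0,0,9,0,14,1]
    - [0,0,0,0,20,0,1]
    - [0,0,0,0,20,0,1]
    - [0,0,0,0,20,0,1]
    - [0,0,0,0,20,0,1]

```text
time: 17.35
eef_pos: [0.4931, -0.082, 0.1027]
orientation: [-3.135, 0.573, -3.136]
contact_force: [-0.3, 0.8, 0.4]
grip_width: 0.0002
grip_force: 0.0
```

```bash
python3 go.py .486 .0375 .08
```

```text
[ 0.763  1.33  -1.487  2.45   2.055  1.426 -0.205] [0.01427391 0.00952919 0.01609424]
[ 0.76  1.33 -1.49  2.45  2.06  1.43 -0.2 ] [ 0.4931 -0.082   0.1027] goal [0.486  0.0375 0.1002]
[[-0.84 -0.    0.54]
 [-0.    1.   -0.  ]
 [-0.54 -0.01 -0.84]]
shift mm [  6.8 119.5  -2.3]
rotvec deg [-0.2 -0.2  0.2]
in goal axes [  7.3 119.5  -1.9]
F [-0.3  0.8  0.4]
```

```bash
python3 - <<'E'
s=open('k.py').read()
s=s.replace("([.44,.7,-1.38,2.45,1.69,1.08,1.08],[.4475,.0396,.2610])]","""([.444,.705,-1.381,2.449,1.686,1.082,1.084],[.4475,.0396,.2610]),
([1.126,.721,-1.39,2.311,1.708,.723,1.757],[.4528,-.1617,.2763]),([1.016,1.037,-1.484,2.281,1.847,1.058,.098],[.5005,-.1629,.2048]),
([.987,1.243,-1.405,2.375,2.069,1.161,.001],[.4858,-.1609,.1171]),([.763,1.33,-1.487,2.45,2.055,1.426,-.205],[.4931,-.082,.1027])]""")
open('k.py','w').write(s)
s=open('scan2.py').read().replace("(-25,-20,-15,-10,0,10,20)","(-35,-25,-20,-15,-10,0,10,20,30)").replace("(33,35,37,40)","(30,33,36,40)").replace(",.005);",",.002);")
open('scan2.py','w').write(s)
E
python3 -c "
from k import *
print(P.round(4),np.abs(r.fun[:33]).max().round(4))"
python3 scan2.py
```

```text
[ 0.3126  0.5197  0.2902  0.2868  0.0014 -0.0036  0.001  -0.0036  0.0045
 -0.0131  0.0023 -0.0131 -0.0039  0.0009  0.0035  0.0009  0.0008 -0.0015] 0.0033
[ 0.763  1.33  -1.487  2.45   2.055  1.426 -0.205] [0.00125827 0.00033062 0.00102622]
30 -35 err mm [ 0. -0. -0.] deg 0.0 clr -0.013 [ 0.21  1.22 -1.3   2.3   1.72  1.61 -1.11]
30 -25 err mm [ 0. -0. -0.] deg 0.0 clr -0.011 [ 0.24  1.22 -1.3   2.36  1.81  1.57 -0.99]
30 -20 err mm [-0. -0. -0.] deg 0.0 clr -0.009 [ 0.27  1.22 -1.3   2.39  1.85  1.54 -0.92]
30 -15 err mm [-0. -0. -0.] deg 0.0 clr -0.008 [ 0.29  1.22 -1.3   2.41  1.9   1.51 -0.85]
30 -10 err mm [-0.  0. -0.] deg 0.0 clr -0.007 [ 0.31  1.19 -1.26  2.43  1.95  1.44 -0.79]
30 0 err mm [0.1 0.  0. ] deg 0.0 clr 0.001 [ 0.43  1.37 -1.57  2.45  1.91  1.65 -0.46]
30 10 err mm [0.1 0.  0. ] deg 0.0 clr -0.007 [ 0.5   1.37 -1.57  2.45  1.96  1.53 -0.25]
30 20 err mm [-0.  0. -0.] deg 0.0 clr -0.009 [ 0.51  1.17 -1.23  2.43  2.14  1.09 -0.21]
30 30 err mm [-0.  0. -0.] deg 0.0 clr -0.012 [ 0.56  1.14 -1.16  2.39  2.18  0.89 -0.02]
33 -35 err mm [ 0. -0. -0.] deg 0.0 clr -0.012 
[... 1708 characters left out ...]
g 1.3 clr 0.001 [ 0.17  1.41 -1.48  2.45  1.82  2.02 -1.1 ]
40 -20 err mm [7.3 2.4 0.2] deg 2.8 clr 0.005 [ 0.2   1.43 -1.53  2.45  1.84  2.02 -0.97]
40 -15 err mm [11.   3.2  0.4] deg 4.1 clr 0.01 [ 0.24  1.44 -1.57  2.45  1.87  1.99 -0.84]
40 -10 err mm [14.2  3.5  0.7] deg 5.2 clr 0.01 [ 0.29  1.42 -1.57  2.45  1.91  1.91 -0.72]
40 0 err mm [18.3  2.5  1.2] deg 6.5 clr 0.013 [ 0.4   1.4  -1.57  2.45  1.97  1.72 -0.47]
40 10 err mm [18.3  0.3  1.3] deg 6.5 clr 0.01 [ 0.52  1.4  -1.57  2.45  2.04  1.53 -0.22]
40 20 err mm [14.2 -1.3  0.8] deg 5.1 clr 0.005 [ 0.63  1.41 -1.57  2.45  2.1   1.36  0.02]
40 30 err mm [ 7.1 -1.3  0.2] deg 2.7 clr -0.002 [ 0.71  1.44 -1.57  2.45  2.13  1.23  0.23]
```

Request:
step_arm:
  moves:
    - [0,1.5,0,6,0,-1,1]
    - [0,0,0,0,15,0,1]
    - [0,0,0,0,15,0,1]
    - [0,0,0,0,15,0,1]

```text
time: 17.85
eef_pos: [0.4928, -0.0388, 0.1005]
orientation: [-3.138, 0.542, -3.14]
contact_force: [0.3, 0.4, 0.1]
grip_width: -0.0
grip_force: 0.0
```

```bash
sed -i 's/pose2(c,33,0)/pose2(c,float(sys.argv[4]),0)/' go.py; python3 go.py .487 .045 .08 31.5
```

```text
[ 0.642  1.349 -1.533  2.45   1.985  1.52  -0.287] [0.00118726 0.00011637 0.00153477]
[ 0.64  1.35 -1.53  2.45  1.98  1.52 -0.29] [ 0.4928 -0.0388  0.1005] goal [0.4875 0.045  0.1002]
[[-0.86 -0.    0.52]
 [-0.    1.   -0.  ]
 [-0.52 -0.   -0.86]]
shift mm [ 4.5 83.8 -2.8]
rotvec deg [-0.1 -0.4  0.1]
in goal axes [ 4.6 83.8 -2.6]
F [0.3 0.4 0.1]
```

Request:
step_arm:
  moves:
    - [0,0,0,2,12,0,1]
    - [0,0,0,2,12,0,1]
    - [0,0,0,1,12,0,1]

```text
time: 18.23
eef_pos: [0.4941, -0.0023, 0.0981]
orientation: [-3.141, 0.54, -3.142]
contact_force: [-0.2, 0.6, -0.5]
grip_width: 0.0001
grip_force: 0.0
```

```bash
python3 go.py .487 .045 .08 31
```

```text
[ 0.54   1.377 -1.568  2.451  1.956  1.607 -0.361] [1.37176453e-03 1.61580865e-05 1.88246247e-03]
[ 0.54  1.38 -1.57  2.45  1.96  1.61 -0.36] [ 0.4941 -0.0023  0.0981] goal [0.4877 0.045  0.1002]
[[-0.86  0.    0.51]
 [-0.    1.   -0.  ]
 [-0.51 -0.   -0.86]]
shift mm [ 4.5 47.3 -5.1]
rotvec deg [-0.  -0.1  0. ]
in goal axes [ 4.5 47.3 -5.1]
F [-0.2  0.6 -0.5]
```

Request:
step_arm:
  moves:
    - [0,0,0,0,12,-1,1]
    - [0,0,0,1,12,0,1]
    - [0,0,0,1,12,0,1]
    - [0,0,0,0,8,0,1]

```text
time: 18.73
eef_pos: [0.4925, 0.0421, 0.0981]
orientation: [-3.141, 0.539, -3.141]
contact_force: [-0.3, 0.8, -0.4]
grip_width: -0.0002
grip_force: 0.0
```

```bash
python3 go.py .487 .042 .08 31; python3 - <<'E'
from h import *
t=arm.get_image('top'); s=arm.get_image('side')
c=np.hstack([cv2.resize(i['color'][y:y+200,x:x+200],(400,400),interpolation=cv2.INTER_CUBIC) for i,x,y in((t,170,110),(s,160,110))])
cv2.imwrite('pics/p2.png',c)
E
```

```text
[ 0.412  1.377 -1.568  2.447  1.93   1.666 -0.468] [1.54845146e-03 6.53576741e-05 2.15205611e-03]
[ 0.41  1.38 -1.57  2.45  1.93  1.67 -0.47] [0.4925 0.0421 0.0981] goal [0.4877 0.042  0.1002]
[[-0.86 -0.    0.51]
 [-0.    1.    0.  ]
 [-0.51 -0.   -0.86]]
shift mm [ 3.  -0.1 -4.3]
rotvec deg [ 0.  -0.1  0. ]
in goal axes [ 3.  -0.1 -4.3]
F [-0.3  0.8 -0.4]
```

View pics/p2.png

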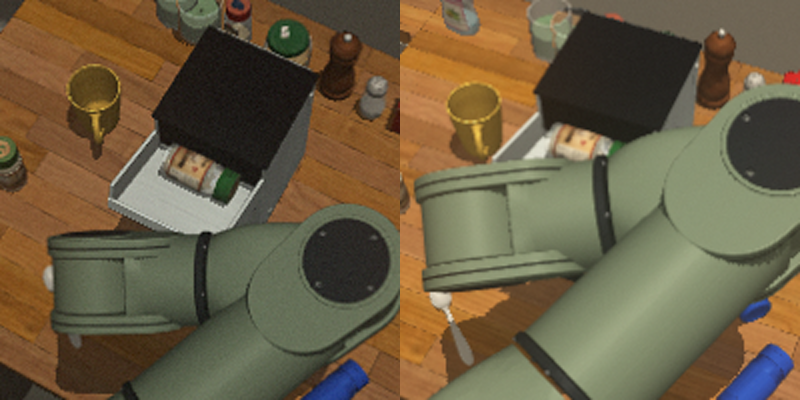

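The tool is under the hopper over the pad without contact, and the jar is still at (205,175). Pressing down now.

Request:
step_arm:
  moves:
    - [0,0,0,1,0,1.7,1]
    - [0,0,0,1,0,1.7,1]
    - [0,0,0,0,0,0,1]

```text
time: 19.2
eef_pos: [0.4925, 0.0409, 0.094]
orientation: [-3.141, 0.539, 3.141]
contact_force: [-0.5, 0.2, -0.8]
grip_width: -0.0
grip_force: 0.0
```

Request:
step_arm:
  moves:
    - [0,0,0,1,0,1.7,1]
    - [0,0,0,0,0,0,1]

```text
time: 19.45
eef_pos: [0.4926, 0.0412, 0.0921]
orientation: [-3.141, 0.539, 3.141]
contact_force: [-0.2, -1.0, 0.3]
grip_width: 0.0001
grip_force: 0.0
```

Request:
step_arm:
  moves:
    - [0,0,0,1,0,1.7,1]
    - [0,0,0,0,0,0,1]

```text
time: 19.7
eef_pos: [0.4926, 0.0413, 0.0901]
orientation: [-3.142, 0.539, 3.141]
contact_force: [0.1, 0.2, 0.1]
grip_width: -0.0001
grip_force: 0.0
```

Request:
step_arm:
  moves:
    - [0,0,0,1,0,1.7,1]
    - [0,0,0,0,0,0,1]

```text
time: 19.95
eef_pos: [0.4926, 0.0413, 0.0881]
orientation: [-3.142, 0.539, 3.141]
contact_force: [-0.7, -0.3, -0.0]
grip_width: 0.0001
grip_force: 0.0
```

Request:
step_arm:
  moves:
    - [0,0,0,1,0,1.7,1]
    - [0,0,0,0,0,0,1]

```text
time: 20.2
eef_pos: [0.4926, 0.0412, 0.0861]
orientation: [-3.141, 0.539, 3.141]
contact_force: [1.0, 0.5, 0.3]
grip_width: 0.0
grip_force: 0.0
```

Tracking is exact, so I'll continue.

Request:
step_arm:
  moves:
    - [0,0,0,1,0,1.7,1]
    - [0,0,0,0,0,0,1]

```text
time: 20.45
eef_pos: [0.4926, 0.0413, 0.0842]
orientation: [-3.141, 0.539, 3.141]
contact_force: [-0.2, 0.4, 0.6]
grip_width: 0.0
grip_force: 0.0
```

Request:
step_arm:
  moves:
    - [0,0,0,1,0,1.7,1]
    - [0,0,0,0,0,0,1]

```text
time: 20.7
eef_pos: [0.4926, 0.0413, 0.0822]
orientation: [-3.142, 0.539, 3.141]
contact_force: [-0.9, -0.7, -0.3]
grip_width: 0.0001
grip_force: 0.0
```

Request:
step_arm:
  moves:
    - [0,0,0,1,0,1.7,1]
    - [0,0,0,0,0,0,1]

```text
time: 20.95
eef_pos: [0.4927, 0.0412, 0.0802]
orientation: [-3.141, 0.539, 3.141]
contact_force: [0.2, -0.5, 0.1]
grip_width: -0.0001
grip_force: 0.0
```

Request:
step_arm:
  moves:
    - [0,0,0,1,0,1.7,1]
    - [0,0,0,0,0,0,1]

```text
time: 21.2
eef_pos: [0.4928, 0.0413, 0.0783]
orientation: [-3.141, 0.539, 3.141]
contact_force: [0.2, 0.4, -0.4]
grip_width: -0.0001
grip_force: 0.0
```

Request:
step_arm:
  moves:
    - [0,0,0,1,0,1.7,1]
    - [0,0,0,0,0,0,1]

```text
time: 21.45
eef_pos: [0.493, 0.0413, 0.0765]
orientation: [3.142, 0.54, 3.142]
contact_force: [-3.9, 0.2, 5.8]
grip_width: 0.0003
grip_force: 3.1
```

Contact at TCP z ≈ 0.077. Pressing in steps.

Request:
step_arm:
  moves:
    - [0,0,0,1.3,0,2.1,1]
    - [0,0,0,1.3,0,2.1,1]
    - [0,0,0,0,0,0,1]

```text
time: 21.82
eef_pos: [0.493, 0.0413, 0.0714]
orientation: [-3.142, 0.539, 3.142]
contact_force: [-3.3, 0.1, 3.7]
grip_width: -0.0001
grip_force: 2.1
```

Request:
step_arm:
  moves:
    - [0,0,0,1.3,0,2.1,1]
    - [0,0,0,1.3,0,2.1,1]
    - [0,0,0,0,0,0,1]

```text
time: 22.2
eef_pos: [0.4932, 0.0414, 0.0666]
orientation: [3.142, 0.539, 3.141]
contact_force: [-4.8, -0.9, 6.9]
grip_width: -0.0002
grip_force: 3.9
```

Request:
step_arm:
  moves:
    - [0,0,0,1.3,0,2.1,1]
    - [0,0,0,1.3,0,2.1,1]
    - [0,0,0,0,0,0,1]

```text
time: 22.58
eef_pos: [0.4932, 0.0414, 0.0616]
orientation: [3.141, 0.539, 3.141]
contact_force: [-2.6, -1.6, 7.5]
grip_width: 0.0001
grip_force: 3.8
```

Request:
step_arm:
  moves:
    - [0,0,0,1.3,0,2.1,1]
    - [0,0,0,1.3,0,2.1,1]
    - [0,0,0,0,0,0,1]

```text
time: 22.95
eef_pos: [0.4933, 0.0414, 0.0569]
orientation: [3.141, 0.54, 3.141]
contact_force: [-1.3, -0.7, 7.9]
grip_width: -0.0001
grip_force: 3.8
```

Request:
step_arm:
  moves:
    - [0,0,0,1.3,0,2.1,1]
    - [0,0,0,1.3,0,2.1,1]
    - [0,0,0,0,0,0,1]

```text
time: 23.32
eef_pos: [0.4935, 0.0414, 0.0521]
orientation: [3.141, 0.541, 3.141]
contact_force: [3.2, 0.2, 7.9]
grip_width: -0.0
grip_force: 3.6
```

Request:
step_arm:
  moves:
    - [0,0,0,1,0,1.7,1]
    - [0,0,0,1,0,1.7,1]
    - [0,0,0,0,0,0,1]

```text
time: 23.7
eef_pos: [0.4937, 0.0414, 0.0484]
orientation: [3.141, 0.541, 3.14]
contact_force: [3.7, -0.7, 7.9]
grip_width: 0.0003
grip_force: 3.5
```

```bash
python3 - <<'E'
from h import *
t=arm.get_image('top'); s=arm.get_image('side')
c=np.hstack([cv2.resize(i['color'][y:y+200,x:x+200],(400,400),interpolation=cv2.INTER_CUBIC) for i,x,y in((t,170,80),(s,160,60))])
cv2.imwrite('pics/p3.png',c); print(arm.read_state()['contact_force'])
E
```

```text
[ 2.79282518 -0.33562382  7.67464513]
```

View pics/p3.png

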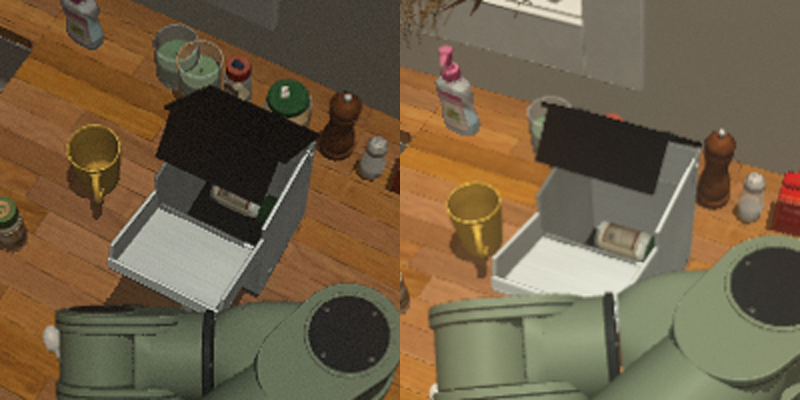

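The lid is wide open and the jar has rolled in, at (235,200) on the left and (625,240) on the right. I'll press a touch deeper and hold, then ease up.

Request:
step_arm:
  moves:
    - [0,0,0,0.7,0,1.3,1]
    - [0,0,0,0,0,0,1]
    - [0,0,0,0,0,0,1]
    - [0,0,0,0,0,0,1]

```text
time: 24.3
eef_pos: [0.4938, 0.0414, 0.047]
orientation: [3.141, 0.542, 3.14]
contact_force: [3.1, -1.2, 7.4]
grip_width: 0.0001
grip_force: 3.5
```

Request:
step_arm:
  moves:
    - [0,0,0,-0.7,0,-1.2,1]
    - [0,0,0,-1,0,-1.7,1]
    - [0,0,0,-1,0,-1.7,1]
    - [0,0,0,-1,0,-1.7,1]
    - [0,0,0,-1,0,-1.7,1]

```text
time: 24.92
eef_pos: [0.4932, 0.0414, 0.056]
orientation: [3.142, 0.54, 3.141]
contact_force: [-3.3, -1.3, 6.8]
grip_width: 0.0002
grip_force: 3.8
```

Request:
step_arm:
  moves:
    - [0,0,0,-1,0,-1.7,1]
    - [0,0,0,-1,0,-1.7,1]
    - [0,0,0,-1,0,-1.7,1]
    - [0,0,0,-1,0,-1.7,1]
    - [0,0,0,-1,0,-1.7,1]

```text
time: 25.55
eef_pos: [0.493, 0.0414, 0.0656]
orientation: [-3.142, 0.539, 3.141]
contact_force: [-7.5, -1.4, 7.1]
grip_width: 0.0001
grip_force: 3.8
```

Request:
step_arm:
  moves:
    - [0,0,0,-1,0,-1.7,1]
    - [0,0,0,-1,0,-1.7,1]
    - [0,0,0,-1,0,-1.7,1]
    - [0,0,0,-1,0,-1.7,1]
    - [0,0,0,0,0,0,1]

```text
time: 26.18
eef_pos: [0.4931, 0.0414, 0.0737]
orientation: [-3.141, 0.54, -3.141]
contact_force: [-4.4, -1.0, 7.7]
grip_width: 0.0002
grip_force: 4.0
```

Request:
step_arm:
  moves:
    - [0,0,0,-0.5,0,-0.9,1]
    - [0,0,0,-0.5,0,-0.9,1]
    - [0,0,0,-0.5,0,-0.9,1]
    - [0,0,0,-0.5,0,-0.9,1]
    - [0,0,0,-0.5,0,-0.9,1]

```text
time: 26.8
eef_pos: [0.4928, 0.0413, 0.0785]
orientation: [-3.141, 0.539, 3.141]
contact_force: [-0.8, -0.1, -0.2]
grip_width: 0.0001
grip_force: 0.0
```

Request:
step_arm:
  moves:
    - [0,0,0,-1,0,-1.7,1]
    - [0,0,0,-1,0,-1.7,1]
    - [0,0,0,-1,0,-1.7,1]
    - [0,0,0,-1,0,-1.7,1]
    - [0,0,0,0,0,0,1]

```text
time: 27.42
eef_pos: [0.4929, 0.0413, 0.0866]
orientation: [-3.141, 0.539, 3.141]
contact_force: [0.5, 0.3, -1.0]
grip_width: -0.0001
grip_force: 0.0
```

```bash
python3 - <<'E'
from h import *
t=arm.get_image('top')['color']; a=cv2.imread('pics/top0.png')
m=lambda i:(i[105:225,240:335].max(2)<45)
print('dark lid px then/now',m(a).sum(),m(t).sum(),'differ',(m(a)^m(t)).sum())
s=arm.read_state(); print(s['contact_force'].round(1),np.abs(s['dq']).max())
E
```

```text
dark lid px then/now 3987 3980 differ 51
[-1.2 -0.9  0.4] 0.005034178987625188
```

The lid outline is the same as at the start, so it is shut, and the arm is free of the pedal.

```bash
python3 -c "
from bench import arm
print(arm.job_done())"
```

```text
the job is handed in; nothing more can be done
None
```

The jar rolled into the bin, the lid came down slowly and is shut, the pedal is up with the arm clear of it, and the job is handed in at about 27.5 s; no verdict was shown.

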